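Stack the tapered offcuts in the carrying crib and pin its keeper bar

ROBOT

A 6-joint arm with a two-finger parallel gripper is mounted at the origin on a cart in front of the work surface, level with it; the furniture and walls round the work are solid. World frame = base frame: x ahead of the robot, y to its left, z up, the work surface at z = 0. Lengths are in m, angles in rad, forces in N, time in s.
With the tool pointing down it reaches from about 0.35 to 0.975 m from the base axis. Payload 4.9 kg.
Tool frame: the origin (TCP) lies between the finger pads; the fingertips stand 14 mm ahead of it and the grasp point (between the pads) lies 5 mm behind it (manip.tcp_to_tips is the distance from the TCP to the fingertips, in m); z points along the fingers, y is the line along which they close (so a half turn about z gives the same grasp; the last joint's range is limited). The gripper opens to 85 mm and grips with 20 to 120 N. Pads are 22 mm wide; open, the fingers measure 114 mm over their backs; the gripper's body (76 mm by 85 mm) begins 54 mm behind the grasp point. The pads swing forward as they close: fully open they stand 13 mm farther back than shut.
Start: joints at [1.084, 0.053, 1.613, -0, 1.476, -0.119], TCP at [0.225, 0.583, 0.245] pointing down, gripper open.
Joint ranges: [-3.01, 3.01], [-1.01, 2.22], [0.06, 2.58], [-1.02, 4.17], [0.09, 2.62], [-3.14, 3.14]. Speed limits (rad/s): [2.57, 2.57, 3.14, 3.14, 3.14, 3.14].

INTERFACE

Orientations are given as a unit quaternion [w, x, y, z].
In Python, from plant import manip gives the robot as it stands.
- The arm moves only by the tool servo_tool, never from a script. Its argument "moves" is a list that holds one entry, the list of rows, each a list of 7 numbers: the shift along the tool's x, y, z in mm, then the turn, a rotation vector about the tool's x, y, z in degrees, then the finger opening in mm, from 0 to 85.4. In form: [[[x, y, z, ax, ay, az, fingers], ...]]. A call has 1 to 12 rows; each row shifts and turns the commanded pose from where the row before left it, along the tool's axes as they then stand; what a row does not reach is not made up. A row lasts 1/8 s, in which the tool goes at most 62.5 mm and 10.7 degrees, less where a joint would pass 70% of its speed; a pose out of reach is approached as far as the arm can. A call with a gripper value outside its range is refused whole. The fingers move at their own pace and stop on an object; the grip force is fixed at half the most. Time passes only in rows, so rows that do not move let the fingers close. It gives the time, the measured TCP pose, the force, the opening and the grip force at its end, in the units of the state.
- manip.state(): the state, without advancing time (a new reading comes with each control period).
- manip.grab_frame(name): name is "scene" or "top"; returns a dict with "image" (480x640x3 uint8, blue, green, red), "mtx" (3x3 intrinsics, pixels), "dist_coeffs" ([k1, k2, p1, p2, k3] as OpenCV has them; the pictures are not rectified), "eye" and "rotation" of the camera in the world. Camera axes: x right, y down, z forward; pixel columns grow to the right and rows downward; lengths in m; the calibration is good to about 2 mm. A picture is of the moment at which its call begins. There is no depth.
- manip.job_done(): hands the job in; it is judged then, once.
The state is a dict: "time": time; "joint_pos": joint angles; "joint_vel": joint speeds; "joint_efforts": joint torques, N m; "tool_pos": TCP position; "tool_rot": TCP orientation; "contact_force": force on the tool from outside, world axes, zero at the start; "ft_torque": the same for the moment, N m; "gripper_width": opening from 0.0 (shut) to 1.0 (fully open); "grasp_force": force on a finger pad.
Only numpy, scipy, OpenCV 4.12 (cv2) and the standard library are available. Lean on these libraries where they do the work, as an engineer would, in place of code of your own. Each camera call takes 0.05 s, during which the arm holds its last target. There are 200 camera calls.

TASK

Put the wooden offcuts away in the carrying crib: stack all that are there, one on another in any order, in a single steady pile centred on the crib's plinth and lying along the keeper bar, turning each piece so that its thick end lies over the thin end of the one below and the pile stays level. Then slide the keeper bar fully home so that its lug stands in the fork, and push the headed pin from the front through fork and lug until its head seats against the fork. Leave the bottle, the tape measure and the roll of tape alone.

Things in the scene. Friction and masses are not known exactly. Their poses are not given: they have to be found in the camera images.
- offcut_a: a tapered softwood offcut (may be absent), 130 mm long, 46 mm wide, its thickness growing in a straight slope from 20 mm at the thin end to 35 mm at the thick end; one end sawn slightly askew; about 102 g. Origin: centre of the flat underside. x runs along its length towards the thick end, y across its width (flat parallel sides), z up from the underside.
- offcut_b: a tapered softwood offcut (may be absent), 116 mm long, 54 mm wide, its thickness growing in a straight slope from 22 mm at the thin end to 35 mm at the thick end; one corner of the thick end cut off by 12 mm; about 111 g. Origin: centre of the flat underside. x runs along its length towards the thick end, y across its width (flat parallel sides), z up from the underside.
- offcut_c: a tapered softwood offcut (may be absent), 122 mm long, 50 mm wide, its thickness growing in a straight slope from 20 mm at the thin end to 35.5 mm at the thick end; both long top edges bevelled by 5 mm; about 105 g. Origin: centre of the flat underside. x runs along its length towards the thick end, y across its width (flat parallel sides), z up from the underside.
- offcut_d: a tapered softwood offcut (may be absent), 108 mm long, 48 mm wide, its thickness growing in a straight slope from 23 mm at the thin end to 36 mm at the thick end; both ends sawn slightly askew; about 95 g. Origin: centre of the flat underside. x runs along its length towards the thick end, y across its width (flat parallel sides), z up from the underside.
- offcut_e: a tapered softwood offcut (may be absent), 126 mm long, 52 mm wide, its thickness growing in a straight slope from 24 mm at the thin end to 39 mm at the thick end; a small corner cut off the thick end, long top edges bevelled by 3 mm; about 128 g. Origin: centre of the flat underside. x runs along its length towards the thick end, y across its width (flat parallel sides), z up from the underside.
- crib: a carrying crib fixed to the bench: a plywood base 210 x 270 x 8 mm with a rail along the back (45 mm high, its inner face 86 mm behind the origin), a flat wooden plinth (150 x 130 mm) in the middle and a steel keeper bar along the front. Origin: under the plinth's centre, on the bench. x points to the back rail, y along the plinth and the keeper bar (to the left as seen from the front), z up.
- pile (a point): centre of the top of the plinth (a flat wooden slab, 150 mm long along the crib's y, 130 mm wide, top 22 mm above the bench). Axes as the crib's.
- keeper (a joint): travel (m) of the steel keeper bar, which slides in a guide along the front of the crib, 85 mm in front of the plinth's centre: 0 = fully home against its stop, with its lug (20 mm thick, hole 17 mm) between the cheeks of the fork and the holes in line; it grows as the bar is drawn out along the crib's +y, to 0.085. It stays where it is left; about 2 N moves it.
- keeper_knob (a point): centre of the top of the upright black knob on the keeper bar (18 mm across, 30 mm high, top 86 mm above the bench; the bar under it is at 56 mm); moves with the bar, axes as the crib's. The guide is 64 mm high and ends 35 mm from the knob's centre when the bar is home.
- fork_face (a point): centre of the hole on the front (outer) face of the fork, at the right front of the crib, 45 mm above the bench. The fork has two aluminium cheeks 10 mm thick, 68 mm high and 36 mm wide with a 23 mm gap; the 17 mm holes run along the crib's x through both cheeks, 43 mm over all. Axes as the crib's; x points into the hole.
- pin: a headed steel pin lying on the bench: a square grip head 36 mm long and 20 x 20 mm, then a round shank 14 mm thick and 70 mm long whose last 8 mm taper to 6 mm; 120 g, nearly all in the head, so it lies level on the head and, when put through the fork, the head sags a little in the play of the holes. Origin: on the axis where the shank meets the head (the shoulder). x runs along the axis towards the tip.
- cleaner_bottle: bystander: a white dropper bottle, 38 mm across, 86 mm high, standing behind and right of the crib; origin at the centre of its base
- tape_measure: bystander: a yellow tape measure lying on its side, 50 x 76 x 35 mm, right of the crib; origin at the centre of its underside
- kapton_roll: bystander: a roll of amber film tape, 61 mm across, 19 mm high, behind the offcuts; origin at the centre of its underside
Not all that is in view belongs to the job. What is shaped like the offcut_c but turquoise or yellow is not meant.

How it is judged:
On the way, in this order (a step that is already met when the one before it is completed fails the run):
1. all the offcuts that are there lie in one level pile on the plinth, released and at rest (horizontal distance between each of offcut_a, offcut_b, offcut_c, offcut_d, offcut_e and pile below 0.025 m and angle between the z axis of each of offcut_a, offcut_b, offcut_c, offcut_d, offcut_e and the z axis of crib, either way round below 0.19 rad and angle between the x axis of each of offcut_a, offcut_b, offcut_c, offcut_d, offcut_e and the y axis of crib, either way round below 0.25 rad and linear speed of each of offcut_a, offcut_b, offcut_c, offcut_d, offcut_e below 0.02 m/s and contact force between each of offcut_a, offcut_b, offcut_c, offcut_d, offcut_e and the fingers below 0.2 N), for 0.3 s.
2. the keeper bar is slid fully home (value of joint keeper below 0.005 m), for 0.1 s.
3. the pin is pushed through fork and lug until its head seats (distance between pin and fork_face below 0.006 m and angle between the x axis of pin and the x axis of crib, either way round below 0.15 rad and value of joint keeper below 0.005 m), for 0.2 s.
At the end, for the whole second after the job is handed in: every offcut lies released and at rest, centre within 25 mm (from above) of the plinth's centre, along the bar within 0.25 rad, level within 0.19 rad; keeper bar within 5 mm of home; pin at rest, shoulder within 6 mm of the hole centre on the fork's front face, along the hole within 0.15 rad (all of step 1 and all of step 3 and linear speed of pin below 0.02 m/s); the robot touches nothing.
It fails at once if the bottle is moved by more than 3 cm (distance of cleaner_bottle from where it was at the start of the episode above 0.03 m).
It fails at once if the tape measure is moved by more than 3 cm (distance of tape_measure from where it was at the start of the episode above 0.03 m).
It fails at once if the roll of tape is moved by more than 3 cm (distance of kapton_roll from where it was at the start of the episode above 0.03 m).
Of offcut_a, offcut_b, offcut_c, offcut_d, offcut_e only 4 to 5 are there at a start; the rules pass over those that are not, and their reading is None.
At some moment in a run one of pin may be knocked a few centimetres aside while the robot is not near it.
Once in a run the grip may slacken for a moment while it holds something.
It also fails if it takes over 208 s, if anything falls off the work surface, if the arm or the gripper's body presses on something with over 40 N, if the wrist force passes 120 N, or if a joint passes its speed limit or range.

## Working session

There is one attempt and no reset: what is moved stays moved. The work goes in short steps, Python scripts to look and compute and a tool call to move; the robot and the scene stay as the last step left them, time stands still between calls to the robot, and variables do not carry over. Pictures are saved under pics/ and viewed, at most 14 in all, crops included, and the job is handed in when it is done.

Besides the shell and the picture viewer there is one more tool, called by a JSON object that holds its "fn" and its "kwargs". servo_tool: Moves the arm, as the interface text tells. Its arguments: {"type":"object","properties":{"moves":{"type":"array"}},"required":["moves"]}

```bash
mkdir -p pics; ls; cat > h.py <<'E'
import numpy as np, cv2
from plant import manip
from scipy.spatial.transform import Rotation as R
def grab(n,fn=None):
    f=manip.grab_frame(n)
    if fn: cv2.imwrite('pics/'+fn,f['image'])
    return f
def rot(f):
    r=np.array(f['rotation'],float)
    return r if r.shape==(3,3) else R.from_quat(r[[1,2,3,0]]).as_matrix()
def ray(f,px):
    u=cv2.undistortPoints(np.array(px,float).reshape(-1,1,2),np.array(f['mtx']),np.array(f['dist_coeffs'])).reshape(-1,2)
    d=np.c_[u,np.ones(len(u))]@rot(f).T
    return np.array(f['eye']),d
def plane(f,px,z):
    e,d=ray(f,px); return e+d*((z-e[2])/d[:,2])[:,None]
def proj(f,P):
    r=rot(f).T; rv=cv2.Rodrigues(r)[0]; t=-r@np.array(f['eye'])
    return cv2.projectPoints(np.array(P,float).reshape(-1,1,3),rv,t,np.array(f['mtx']),np.array(f['dist_coeffs']))[0].reshape(-1,2)
def tri(f1,p1,f2,p2):
    e1,d1=ray(f1,p1);e2,d2=ray(f2,p2);out=[]
    for a,b in zip(d1,d2):
        s=np.linalg.lstsq(np.c_[a,-b],e2-e1,rcond=None)[0]
        q1=e1+a*s[0];q2=e2+b*s[1];out.append(np.r_[(q1+q2)/2,np.linalg.norm(q1-q2)])
    return np.array(out)
E
python3 - <<'E'
from h import *
for n in('scene','top'):
    f=grab(n,n+'0.png'); print(n,f['mtx'],f['dist_coeffs'],f['eye'],rot(f).round(3))
s=manip.state();print(s)
E
```

```text
pics
scene [[470.75274264   0.         322.78773642]
 [  0.         470.75274264 235.88277155]
 [  0.           0.           1.        ]] [-0.01290372  0.          0.          0.          0.        ] [-0.1209375  -0.47169951  0.87863374] [[ 0.559 -0.571  0.601]
 [-0.829 -0.4    0.391]
 [ 0.018 -0.717 -0.697]]
top [[456.98951848   0.         317.25883789]
 [  0.         456.98951848 231.357456  ]
 [  0.           0.           1.        ]] [0.03515739 0.         0.         0.         0.        ] [ 0.47701082 -0.03035056  1.18730259] [[-0.022 -0.996  0.088]
 [-1.     0.022 -0.002]
 [-0.    -0.088 -0.996]]
{'time': 0.1, 'joint_pos': array([ 1.08396798e+00,  5.32967403e-02,  1.61412496e+00,  1.62032246e-05,
        1.47599098e+00, -1.19043987e-01]), 'joint_vel': array([-1.65227763e-03, -1.61223853e-04, -1.62392913e-03,  3.14406498e-05,
        2.00326038e-03, -1.72193834e-03]), 'joint_efforts': array([ 4.33421146e-04, -3.94904995e+01, -3.71362782e+01, -1.48501226e-04,
        3.90341738e-03, -1.83530801e-05]), 'tool_pos': array([0.22449357, 0.58273155, 0.24420123]), 'tool_rot': array([-2.79176890e-04,  1.82858190e-01,  9.83138878e-01, -8.66172313e-04]), 'contact_force': array([ 0.45039283,  0.0563933 , -0.42596956]), 'ft_torque': array([0.01093281, 0.01920926, 0.00403978]), 'grasp_force': 0.0, 'gripper_width': 0.9998995892761682}
```

View pics/scene0.png

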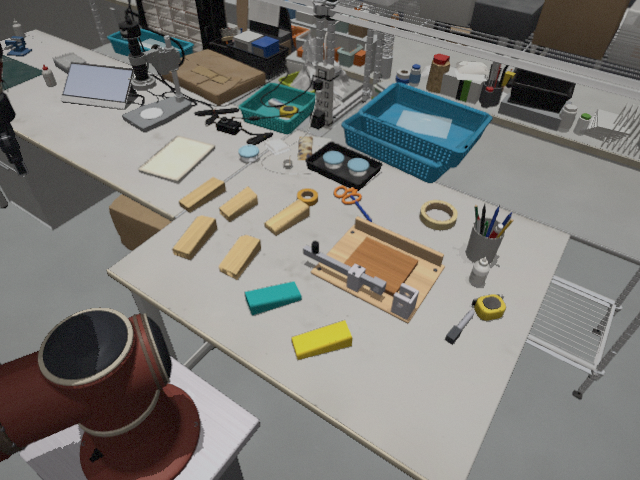

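View pics/top0.png

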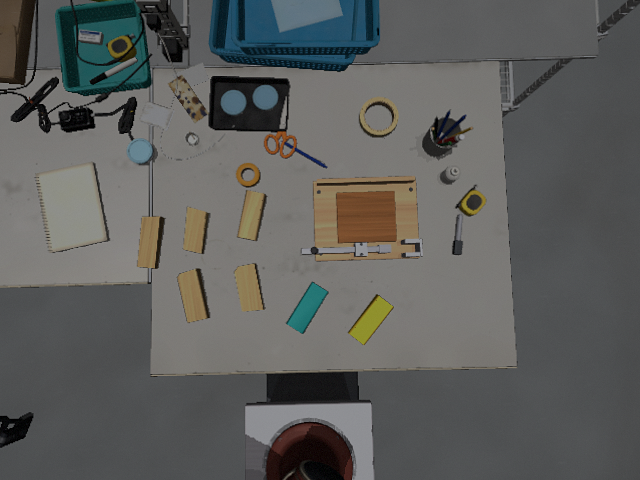

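The scene shows five wood-coloured blocks in the top view at about (149,242), (195,230), (252,215), (192,295) and (249,288). The turquoise block at (307,307) and the yellow one at (371,320) are decoys. The crib is around (366,218), with the knob at about (315,250) and the fork at about (412,248). The pin appears to be at (458,235), with its dark head towards the robot. I'll enlarge these to confirm.

```bash
python3 - <<'E'
import cv2
a=cv2.imread('pics/top0.png');b=cv2.imread('pics/scene0.png')
cv2.imwrite('pics/ct.png',cv2.resize(a[180:330,125:275],None,fx=4,fy=4,interpolation=cv2.INTER_CUBIC))
cv2.imwrite('pics/cs.png',cv2.resize(b[170:282,165:320],None,fx=5,fy=5,interpolation=cv2.INTER_CUBIC))
c=cv2.resize(a[165:275,295:495],None,fx=4,fy=4,interpolation=cv2.INTER_CUBIC)
cv2.imwrite('pics/cc.png',c)
E
```

```text
(no output)
```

View pics/ct.png

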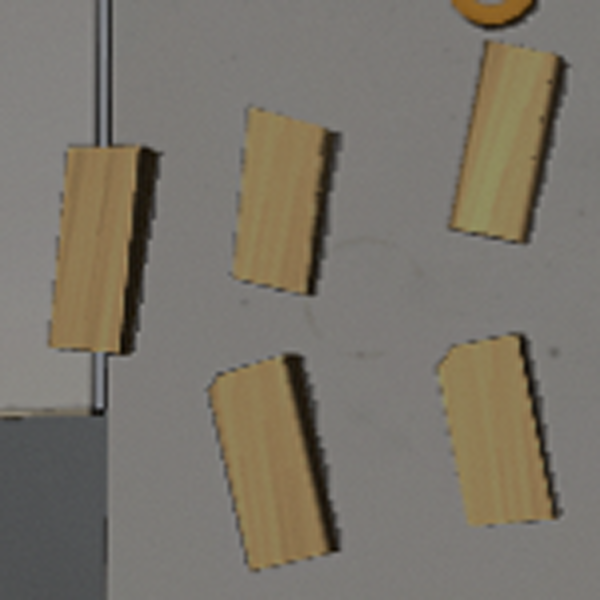

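View pics/cs.png

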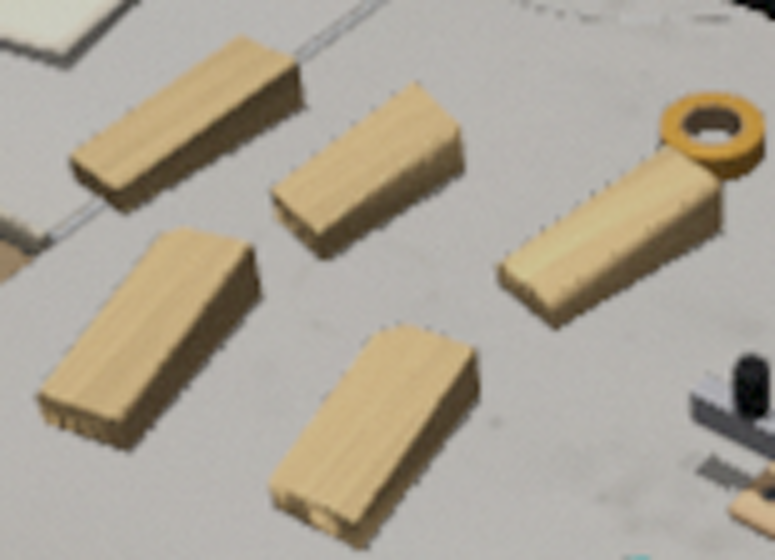

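View pics/cc.png

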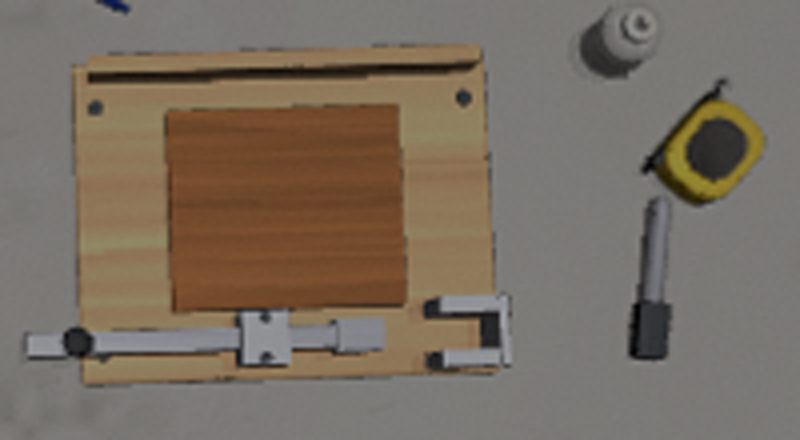

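The crops show five offcuts, all with the thick end at the far (+x) end, which is the taller end face in the scene crop. Identified by shape and size, with top-view pixels:
- **a** (149,242): long, one end askew
- **d** (195,230): short, both ends askew
- **c** (252,215): bevelled edges, natural wood (the turquoise and yellow lookalikes are excluded by colour)
- **e** (192,295): largest, small corner cut
- **b** (249,288): wide, corner cut

The pin lies at (458,235) with its tip towards +x. The keeper is drawn out, with the knob at (314.5,250.5).

```bash
python3 - <<'E'
import cv2
b=cv2.imread('pics/scene0.png')
cv2.imwrite('pics/cf.png',cv2.resize(b[215:350,295:515],None,fx=3.6,fy=3.6,interpolation=cv2.INTER_CUBIC))
E
cat > corners.py <<'E'
from h import *
T={'a':[(68,148),(141,147),(120,351),(50,347)],'d':[(250,108),(326,130),(308,295),(234,278)],'c':[(486,42),(563,57),(525,242),(450,229)],'e':[(287,355),(335,550),(250,570)],'b':[(520,335),(555,518),(468,525)]}
S={'a':[(240,37),(300,65),(122,188),(72,158)],'d':[(416,83),(460,127),(322,235),(275,190)],'c':[(668,148),(720,185),(554,305),(500,265)],'e':[(252,245),(122,422),(40,398)],'b':[(475,350),(350,520),(272,485)]}
if __name__=='__main__':
    ft=grab('top');fs=grab('scene')
    for k in T:
        t=np.array(T[k])/4+[125,180];s=np.array(S[k])/5+[165,170]
        print(k);print(tri(ft,t,fs,s).round(4))
    print('knob',tri(ft,[(314.5,250.5)],fs,[(315.2,242.4)]).round(4))
    t=np.array([(166,112),(398,104),(406,304),(173,311)])/4+[295,165]
    p=plane(ft,t,.022);print('plinth',p.round(4),p.mean(0).round(4))
E
python3 corners.py
```

```text
a
[[0.6266 0.4079 0.0327 0.0055]
 [0.6266 0.3616 0.0327 0.0069]
 [0.4983 0.3779 0.0211 0.0064]
 [0.5022 0.4224 0.0186 0.0072]]
d
[[0.6494 0.2924 0.0362 0.0063]
 [0.6337 0.2453 0.0363 0.0042]
 [0.5308 0.259  0.0234 0.0063]
 [0.5429 0.3052 0.0242 0.0073]]
c
[[0.6895 0.1433 0.0319 0.0068]
 [0.6765 0.0956 0.0374 0.0022]
 [0.5608 0.1222 0.0224 0.0042]
 [0.5714 0.1695 0.0181 0.0071]]
e
[[0.4921 0.2691 0.0394 0.0037]
 [0.3696 0.2431 0.0249 0.0023]
 [0.3597 0.2956 0.0197 0.007 ]]
b
[[0.5011 0.1245 0.0361 0.0031]
 [0.3856 0.1059 0.0259 0.0008]
 [0.3838 0.1595 0.0186 0.0062]]
knob [[ 0.5286 -0.0261  0.0913  0.0036]]
plinth [[ 0.6777 -0.0842  0.022 ]
 [ 0.6796 -0.2337  0.022 ]
 [ 0.5504 -0.234   0.022 ]
 [ 0.5492 -0.0853  0.022 ]] [ 0.6142 -0.1593  0.022 ]
```

View pics/cf.png

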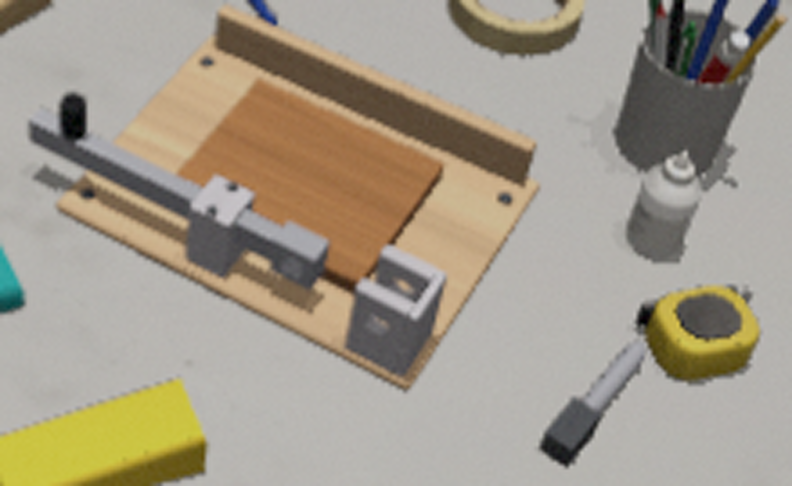

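The scene crop shows the fork's front hole at about (400,304.7) px, the keeper drawn out, and the pin with its head nearer the robot. Offcut end heights measure about 20 mm thin and 33–39 mm thick, which matches the text, so these are usable.

```bash
cat > go.py <<'E'
# usage: go.py x y z yaw_toolx_deg  -> turn about tool z, then shift in tool axes (after turn)
import sys
from h import *
x,y,z,yaw=map(float,sys.argv[1:5])
s=manip.state();q=np.array(s['tool_rot']);r=R.from_quat(q[[1,2,3,0]]).as_matrix()
cy=np.degrees(np.arctan2(r[1,0],r[0,0]));d=(cy-yaw+180)%360-180
def down(a): c,n=np.cos(np.radians(a)),np.sin(np.radians(a)); return np.array([[c,n,0],[n,-c,0],[0,0,-1]])
D=np.array([x,y,z])-s['tool_pos']
print('t',round(s['time'],2),'tcp',s['tool_pos'].round(4),'yaw',round(cy,1),'z axis',r[:,2].round(3),'j6',round(np.degrees(s['joint_pos'][5])),'w',round(s['gripper_width']*85.4,1),'F',s['contact_force'].round(1),'g',round(s['grasp_force'],1))
print('turn az',round(d,1),'| shift now',(r.T@D*1000).round(1),'| shift after turn',(down(yaw).T@D*1000).round(1))
E
python3 go.py .4259 .2824 .12 192; python3 - <<'E'
from h import *
ft=grab('top');fs=grab('scene')
e,d=ray(fs,[(400,304.7)]);print('fork',(e+d*((.5077-e[0])/d[:,0])[:,None]).round(4))
t=np.array([(166,112),(398,104),(406,304)])/4+[295,165];s=np.array([(262,82),(441,162),(350,282)])/3.6+[295,215]
print(tri(ft,t,fs,s).round(4))
E
```

```text
t 0.2 tcp [0.2246 0.5828 0.2445] yaw 158.9 z axis [-0.001 -0.001 -1.   ] j6 -7 w 85.1 F [-0.1 -1.5 -0.1] g 0.0
turn az -33.1 | shift now [-295.9 -207.8  124.7] | shift after turn [-134.5 -335.7  124.5]
fork [[ 0.5077 -0.269   0.0548]]
[[ 6.801e-01 -8.710e-02  1.920e-02  6.700e-03]
 [ 6.791e-01 -2.333e-01  2.520e-02  5.000e-04]
 [ 5.497e-01 -2.326e-01  2.570e-02  2.000e-03]]
```

{"fn": "servo_tool", "kwargs": {"moves": [[[0,0,6,0,0,-8.3,85],[0,0,6,0,0,-8.3,85],[0,0,6,0,0,-8.3,85],[0,0,6,0,0,-8.2,85],[-16.8,-42,12.5,0,0,0,85],[-16.8,-42,12.5,0,0,0,85],[-16.8,-42,12.5,0,0,0,85],[-16.8,-42,12.5,0,0,0,85],[-16.8,-42,12.5,0,0,0,85],[-16.8,-42,12.5,0,0,0,85],[-16.8,-42,12.5,0,0,0,85],[-16.8,-42,12.5,0,0,0,85]]]}}

```text
time: 1.8
tool_pos: [0.4269, 0.2813, 0.1211]
tool_rot: [0.0, -0.105, 0.994, 0.0]
contact_force: [0.3, 0.1, -0.6]
gripper_width: 0.996
grasp_force: 0.0
```

```bash
python3 go.py .4259 .2824 .014 192;python3 -c "
from h import *
grab('top','p1.png');i=cv2.imread('pics/p1.png')
cv2.imwrite('pics/p1c.png',cv2.resize(i[180:340,125:325],None,fx=3.5,fy=3.5,interpolation=2))"
```

```text
t 1.8 tcp [0.4269 0.2813 0.1211] yaw -168.0 z axis [ 0.001  0.    -1.   ] j6 -77 w 85.0 F [ 0.3  0.1 -0.6] g 0.0
turn az 0.0 | shift now [  0.8   1.3 107.1] | shift after turn [  0.8   1.3 107.1]
```

View pics/p1c.png

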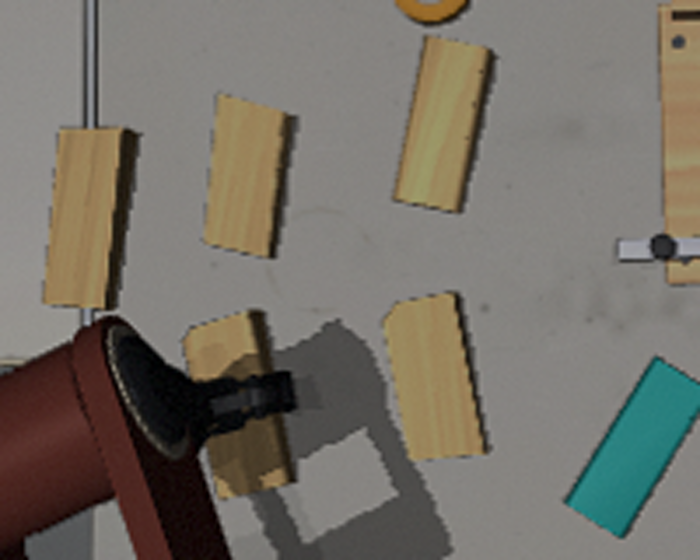

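The picture shows the gripper over offcut e, around (245,395) in the crop, aligned across its width. Descending to grip.

{"fn": "servo_tool", "kwargs": {"moves": [[[0.8,1.3,35,0,0,0,85],[0,0,35,0,0,0,85],[0,0,25,0,0,0,85],[0,0,12,0,0,0,85],[0,0,0,0,0,0,85],[0,0,0,0,0,0,40],[0,0,0,0,0,0,40],[0,0,0,0,0,0,40],[0,0,0,0,0,0,40],[0,0,0,0,0,0,40],[0,0,0,0,0,0,40],[0,0,0,0,0,0,40]]]}}

```text
time: 3.35
tool_pos: [0.4265, 0.2844, 0.016]
tool_rot: [0.001, -0.105, 0.994, 0.001]
contact_force: [-2.0, 0.4, 6.5]
gripper_width: 0.589
grasp_force: 65.0
```

{"fn": "servo_tool", "kwargs": {"moves": [[[0,0,-12,0,0,0,40],[0,0,-12,0,0,10.2,40],[0,0,-12,0,0,10.2,40],[0,0,-12,0,0,10.2,40],[0,0,-12,0,0,10.2,40],[0,0,-12,0,0,10.2,40],[0,0,-12,0,0,10.2,40],[0,0,-12,0,0,10.2,40],[0,0,-12,0,0,10.2,40],[0,0,-12,0,0,10.2,40],[0,0,0,0,0,10.2,40],[0,0,0,0,0,0,40]]]}}

```text
time: 4.85
tool_pos: [0.4248, 0.2835, 0.1345]
tool_rot: [-0.0, 0.706, 0.708, -0.0]
contact_force: [0.4, 0.9, -0.1]
gripper_width: 0.591
grasp_force: 64.2
```

```bash
python3 go.py .6142 -.1593 .10 90.4
```

```text
t 4.85 tcp [0.4248 0.2835 0.1345] yaw 90.1 z axis [-0. -0. -1.] j6 25 w 50.5 F [ 0.4  0.9 -0.1] g 64.2
turn az -0.3 | shift now [-443.3  188.3   34.5] | shift after turn [-444.1  186.3   34.5]
```

{"fn": "servo_tool", "kwargs": {"moves": [[[-40.4,17.1,0,0,0,0,40],[-40.3,17.1,0,0,0,0,40],[-40.3,17.1,0,0,0,0,40],[-40.3,17.1,0,0,0,0,40],[-40.3,17.1,0,0,0,0,40],[-40.3,17.1,0,0,0,0,40],[-40.3,17.1,0,0,0,0,40],[-40.3,17.1,0,0,0,0,40],[-40.3,17.1,0,0,0,0,40],[-40.3,17.1,0,0,0,0,40],[-40.3,17.1,0,0,0,0,40],[0,0,34,0,0,0,40]]]}}

```text
time: 6.35
tool_pos: [0.6167, -0.1636, 0.1037]
tool_rot: [0.004, 0.707, 0.707, 0.001]
contact_force: [0.5, 1.4, -1.1]
gripper_width: 0.589
grasp_force: 64.3
```

```bash
python3 go.py .6142 -.1593 .040 90.4
```

```text
t 6.35 tcp [ 0.6167 -0.1636  0.1037] yaw 90.0 z axis [ 0.007 -0.003 -1.   ] j6 -22 w 50.3 F [ 0.5  1.4 -1.1] g 64.3
turn az -0.4 | shift now [ 4.5 -2.9 63.6] | shift after turn [ 4.3 -2.4 63.7]
```

{"fn": "servo_tool", "kwargs": {"moves": [[[0,0,20,0,0,0,40],[0,0,20,0,0,0,40],[0,0,14,0,0,0,40],[0,0,4,0,0,0,40],[0,0,2,0,0,0,40],[0,0,0,0,0,0,40],[0,0,0,0,0,0,40]]]}}

```text
time: 7.22
tool_pos: [0.614, -0.1598, 0.0412]
tool_rot: [0.001, 0.707, 0.707, 0.0]
contact_force: [0.4, 0.2, -1.3]
gripper_width: 0.592
grasp_force: 64.2
```

```bash
python3 go.py .6142 -.1593 .038 90.4
```

```text
t 7.22 tcp [ 0.614  -0.1598  0.0412] yaw 90.0 z axis [ 0.001 -0.001 -1.   ] j6 -21 w 50.5 F [ 0.4  0.2 -1.3] g 64.2
turn az -0.4 | shift now [0.5 0.2 3.2] | shift after turn [0.5 0.2 3.2]
```

{"fn": "servo_tool", "kwargs": {"moves": [[[0,0,1.5,0,0,0,40],[0,0,1.5,0,0,0,40],[0,0,0.5,0,0,0,40],[0,0,0,0,0,0,70],[0,0,0,0,0,0,85],[0,0,0,0,0,0,85],[0,0,0,0,0,0,85],[0,0,-20,0,0,0,85],[0,0,-25,0,0,0,85],[0,0,-25,0,0,0,85],[0,0,-25,0,0,0,85],[0,0,0,0,0,0,85]]]}}

```text
time: 8.72
tool_pos: [0.6156, -0.1605, 0.1363]
tool_rot: [0.003, 0.707, 0.707, 0.001]
contact_force: [-0.0, 0.3, -0.3]
gripper_width: 0.996
grasp_force: 0.0
```

```bash
python3 go.py .4425 .142 .10 9.1
```

```text
t 8.72 tcp [ 0.6156 -0.1605  0.1363] yaw 90.0 z axis [ 0.007 -0.003 -1.   ] j6 -21 w 85.1 F [-0.   0.3 -0.3] g 0.0
turn az 80.9 | shift now [ 302.7 -173.2   34.3] | shift after turn [-123.1 -326.    36.3]
```

{"fn": "servo_tool", "kwargs": {"moves": [[[37.8,-21.6,0,0,0,0,85],[37.8,-21.6,0,0,0,0,85],[37.8,-21.6,0,0,0,0,85],[37.8,-21.6,0,0,0,0,85],[37.8,-21.6,0,0,0,0,85],[37.8,-21.6,0,0,0,0,85],[37.8,-21.6,0,0,0,0,85],[37.8,-21.6,0,0,0,10.1,85],[0,0,10,0,0,10.1,85],[0,0,10,0,0,10.1,85],[0,0,10,0,0,10.1,85],[0,0,6,0,0,10.1,85]]]}}

```text
time: 10.22
tool_pos: [0.4395, 0.1426, 0.0944]
tool_rot: [-0.0, 0.942, 0.335, -0.001]
contact_force: [0.5, -0.3, -0.6]
gripper_width: 0.997
grasp_force: 0.0
```

{"fn": "servo_tool", "kwargs": {"moves": [[[0,0,0,0,0,10.1,85],[0,0,0,0,0,10.1,85],[0,0,0,0,0,10.2,85],[0,0,0,0,0,0,85]]]}}

```text
time: 10.72
tool_pos: [0.44, 0.1426, 0.0952]
tool_rot: [0.0, 0.997, 0.081, -0.001]
contact_force: [0.5, -0.6, -1.2]
gripper_width: 0.994
grasp_force: 0.0
```

```bash
python3 go.py .4425 .142 .022 9.1
```

```text
t 10.72 tcp [0.44   0.1426 0.0952] yaw 9.2 z axis [-0.001 -0.    -1.   ] j6 89 w 84.9 F [ 0.5 -0.6 -1.2] g 0.0
turn az 0.1 | shift now [ 2.5  1.  73.2] | shift after turn [ 2.4  1.  73.2]
```

{"fn": "servo_tool", "kwargs": {"moves": [[[2.4,1,35,0,0,0,85],[0,0,30,0,0,0,85],[0,0,8,0,0,0,85],[0,0,0,0,0,0,85],[0,0,0,0,0,0,40],[0,0,0,0,0,0,40],[0,0,0,0,0,0,40],[0,0,0,0,0,0,40],[0,0,0,0,0,0,40],[0,0,0,0,0,0,40],[0,0,0,0,0,0,40]]]}}

```text
time: 12.1
tool_pos: [0.4445, 0.1423, 0.0245]
tool_rot: [-0.0, 0.997, 0.08, 0.002]
contact_force: [-1.0, -0.3, 6.8]
gripper_width: 0.615
grasp_force: 65.2
```

{"fn": "servo_tool", "kwargs": {"moves": [[[0,0,-15,0,0,0,40],[0,0,-15,0,0,0,40],[0,0,-15,0,0,-10.1,40],[0,0,-15,0,0,-10.1,40],[0,0,-15,0,0,-10.1,40],[0,0,-15,0,0,-10.1,40],[0,0,-15,0,0,-10.1,40],[0,0,-15,0,0,-10.1,40],[0,0,-10,0,0,-10.1,40],[0,0,0,0,0,-10.4,40],[0,0,0,0,0,0,40]]]}}

```text
time: 13.48
tool_pos: [0.443, 0.1421, 0.1536]
tool_rot: [0.0, 0.706, 0.708, 0.0]
contact_force: [-0.5, -1.1, -0.9]
gripper_width: 0.617
grasp_force: 64.5
```

```bash
python3 go.py .6142 -.1593 .15 90.4
```

```text
t 13.47 tcp [0.443  0.1421 0.1536] yaw 90.1 z axis [ 0.001  0.    -1.   ] j6 8 w 52.7 F [-0.5 -1.1 -0.9] g 64.5
turn az -0.3 | shift now [-301.7  170.6    3.8] | shift after turn [-302.6  169.1    3.6]
```

{"fn": "servo_tool", "kwargs": {"moves": [[[-33.5,18.8,0,0,0,-0.3,40],[-33.3,18.8,0,0,0,0,40],[-33.3,18.8,0,0,0,0,40],[-33.3,18.8,0,0,0,0,40],[-33.3,18.8,0,0,0,0,40],[-33.3,18.8,0,0,0,0,40],[-33.3,18.8,0,0,0,0,40],[-33.3,18.8,0,0,0,0,40],[-33.3,18.8,0,0,0,0,40],[0,0,20,0,0,0,40],[0,0,20,0,0,0,40],[0,0,0,0,0,0,40]]]}}

```text
time: 14.98
tool_pos: [0.6121, -0.1546, 0.1089]
tool_rot: [-0.003, 0.704, 0.71, -0.001]
contact_force: [-0.4, -0.4, -1.4]
gripper_width: 0.62
grasp_force: 64.5
```

```bash
python3 go.py .6142 -.1593 .078 90.4; python3 -c "
from h import *
a=grab('top')['image'];b=grab('scene')['image']
A=cv2.resize(a[165:275,295:425],None,fx=3,fy=3,interpolation=2);B=cv2.resize(b[190:320,290:440],None,fx=2.6,fy=2.6,interpolation=2)
h=max(A.shape[0],B.shape[0]);o=np.zeros((h,A.shape[1]+B.shape[1],3),np.uint8);o[:A.shape[0],:A.shape[1]]=A;o[:B.shape[0],A.shape[1]:]=B
cv2.imwrite('pics/p2.png',o);print(o.shape)"
```

```text
t 14.97 tcp [ 0.6121 -0.1546  0.1089] yaw 90.5 z axis [-0.007  0.003 -1.   ] j6 -21 w 53.0 F [-0.4 -0.4 -1.4] g 64.5
turn az 0.1 | shift now [-4.8  2.2 30.9] | shift after turn [-4.7  2.  30.9]
(338, 780, 3)
```

View pics/p2.png

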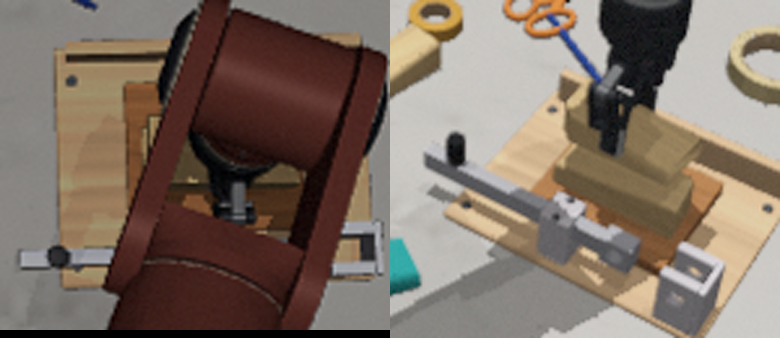

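Offcut e lies flat on the plinth with its thick end to the right. Offcut b is held above it with its thick end to the left.

{"fn": "servo_tool", "kwargs": {"moves": [[[2.9,0,10,0,-3.4,0,40],[0,0,10,0,-3.4,0,40],[0,0,4,0,0,0,40],[0,0,2,0,0,0,40],[0,0,0,0,0,0,40],[0,0,0,0,0,0,40]]]}}

```text
time: 15.82
tool_pos: [0.6151, -0.1552, 0.0874]
tool_rot: [0.042, 0.703, 0.709, -0.041]
contact_force: [0.2, -0.6, -1.0]
gripper_width: 0.614
grasp_force: 64.5
```

```bash
python3 go.py .6142 -.1564 .078 90.4
```

```text
t 15.82 tcp [ 0.6151 -0.1552  0.0874] yaw 90.5 z axis [ 0.002 -0.118 -0.993] j6 -16 w 52.4 F [ 0.2 -0.6 -1. ] g 64.5
turn az 0.1 | shift now [-0.1 -0.9  9.5] | shift after turn [-1.2 -0.9  9.4]
```

{"fn": "servo_tool", "kwargs": {"moves": [[[0,0,4,0,0,0,40],[0,0,3,0,0,0,40],[0,0,1,0,0,0,40],[0,0,0,0,0,0,40]]]}}

```text
time: 16.32
tool_pos: [0.6146, -0.1557, 0.0786]
tool_rot: [0.042, 0.703, 0.709, -0.042]
contact_force: [0.4, -0.8, -1.0]
gripper_width: 0.616
grasp_force: 64.5
```

{"fn": "servo_tool", "kwargs": {"moves": [[[0,0,1,0,0,0,40],[0,0,1,0,0,0,40],[0,0,0.5,0,0,0,40],[0,0,0,0,0,0,66],[0,0,0,0,0,0,85],[0,0,0,0,0,0,85],[0,0,0,0,0,0,85],[0,0,-20,0,0,0,85],[0,0,-25,0,3.4,0,85],[0,0,-25,0,3.4,0,85],[0,0,-10,0,0,0,85],[0,0,0,0,0,0,85]]]}}

```text
time: 17.82
tool_pos: [0.6153, -0.1493, 0.1575]
tool_rot: [0.001, 0.704, 0.71, 0.0]
contact_force: [0.2, 0.3, -0.7]
gripper_width: 0.997
grasp_force: 0.0
```

```bash
python3 go.py .5634 .3925 .12 173
```

```text
t 17.82 tcp [ 0.6153 -0.1493  0.1575] yaw 90.5 z axis [ 0.002 -0.002 -1.   ] j6 -21 w 85.1 F [ 0.2  0.3 -0.7] g 0.0
turn az -82.5 | shift now [542.3 -47.   36.6] | shift after turn [117.6 531.5  37.5]
```

{"fn": "servo_tool", "kwargs": {"moves": [[[45.2,-3.9,0,0,0,0,85],[45.2,-3.9,0,0,0,0,85],[45.2,-3.9,0,0,0,0,85],[45.2,-3.9,0,0,0,0,85],[45.2,-3.9,0,0,0,0,85],[45.2,-3.9,0,0,0,0,85],[45.2,-3.9,0,0,0,0,85],[45.2,-3.9,0,0,0,0,85],[45.2,-3.9,0,0,0,0,85],[45.2,-3.9,0,0,0,0,85],[45.2,-3.9,0,0,0,0,85],[45.2,-3.9,0,0,0,-10.3,85]]]}}

```text
time: 19.32
tool_pos: [0.5615, 0.3941, 0.1543]
tool_rot: [-0.0, 0.635, 0.772, -0.001]
contact_force: [0.3, 0.4, 0.1]
gripper_width: 0.999
grasp_force: 0.0
```

{"fn": "servo_tool", "kwargs": {"moves": [[[0,0,8,0,0,-10.3,85],[0,0,8,0,0,-10.3,85],[0,0,8,0,0,-10.3,85],[0,0,8,0,0,-10.3,85],[0,0,8,0,0,-10.3,85],[0,0,8,0,0,-10.3,85],[0,0,8,0,0,-10.4,85],[0,0,0,0,0,0,85]]]}}

```text
time: 20.32
tool_pos: [0.5613, 0.3923, 0.0975]
tool_rot: [-0.002, 0.062, 0.998, -0.001]
contact_force: [-0.0, 0.7, 0.3]
gripper_width: 0.996
grasp_force: 0.0
```

```bash
python3 go.py .5634 .3925 .022 173
```

```text
t 20.32 tcp [0.5613 0.3923 0.0975] yaw 172.9 z axis [-0.004 -0.002 -1.   ] j6 -54 w 85.1 F [-0.   0.7  0.3] g 0.0
turn az -0.1 | shift now [-2.3  0.7 75.5] | shift after turn [-2.1  0.5 75.5]
```

{"fn": "servo_tool", "kwargs": {"moves": [[[-2,0.5,35,0,0,0,85],[0,0,30,0,0,0,85],[0,0,10,0,0,0,85],[0,0,0,0,0,0,85],[0,0,0,0,0,0,38],[0,0,0,0,0,0,36],[0,0,0,0,0,0,36],[0,0,0,0,0,0,36],[0,0,0,0,0,0,36],[0,0,0,0,0,0,36],[0,0,0,0,0,0,36]]]}}

```text
time: 21.7
tool_pos: [0.5662, 0.3937, 0.0271]
tool_rot: [0.001, 0.061, 0.998, 0.001]
contact_force: [0.9, 0.3, 5.6]
gripper_width: 0.516
grasp_force: 64.5
```

{"fn": "servo_tool", "kwargs": {"moves": [[[0,0,-15,0,0,0,36],[0,0,-15,0,0,0,36],[0,0,-15,0,0,10.3,36],[0,0,-15,0,0,10.3,36],[0,0,-15,0,0,10.3,36],[0,0,-15,0,0,10.3,36],[0,0,-15,0,0,10.3,36],[0,0,-15,0,0,10.3,36],[0,0,-15,0,0,10.3,36],[0,0,-10,0,0,10.3,36],[0,0,0,0,0,0,36]]]}}

```text
time: 23.08
tool_pos: [0.5655, 0.3933, 0.1721]
tool_rot: [0.0, 0.702, 0.712, 0.001]
contact_force: [0.3, -0.7, -0.6]
gripper_width: 0.518
grasp_force: 63.7
```

```bash
python3 go.py .6142 -.1593 .17 90.4
```

```text
t 23.07 tcp [0.5655 0.3933 0.1721] yaw 90.7 z axis [ 0.002  0.001 -1.   ] j6 28 w 44.3 F [ 0.3 -0.7 -0.6] g 63.7
turn az 0.3 | shift now [-553.2   41.4    1.5] | shift after turn [-553.    44.8    2.1]
```

{"fn": "servo_tool", "kwargs": {"moves": [[[-46.3,3.6,0,0,0,0.3,36],[-46.3,3.7,0,0,0,0,36],[-46.3,3.7,0,0,0,0,36],[-46.3,3.7,0,0,0,0,36],[-46.3,3.7,0,0,0,0,36],[-46.3,3.7,0,0,0,0,36],[-46.3,3.7,0,0,0,0,36],[-46.3,3.7,0,0,0,0,36],[-46.3,3.7,0,0,0,0,36],[-46.3,3.7,0,0,0,0,36],[-46.3,3.7,0,0,0,0,36],[-46.3,3.7,0,0,0,0,36]]]}}

```text
time: 24.58
tool_pos: [0.6123, -0.1637, 0.1697]
tool_rot: [-0.0, 0.704, 0.71, -0.0]
contact_force: [0.4, 0.1, -2.0]
gripper_width: 0.524
grasp_force: 63.7
```

{"fn": "servo_tool", "kwargs": {"moves": [[[0,0,20,0,0,0,36],[0,0,20,0,0,0,36],[0,0,10,0,0,0,36],[0,0,4,0,0,0,36],[0,0,0,0,0,0,36],[0,0,0,0,0,0,36]]]}}

```text
time: 25.32
tool_pos: [0.6133, -0.1622, 0.117]
tool_rot: [0.001, 0.705, 0.709, 0.0]
contact_force: [0.0, -0.2, -0.6]
gripper_width: 0.521
grasp_force: 63.8
```

```bash
python3 go.py .6142 -.162 .109 90.4
```

```text
t 25.32 tcp [ 0.6133 -0.1622  0.117 ] yaw 90.4 z axis [ 0.002 -0.001 -1.   ] j6 -22 w 44.5 F [ 0.  -0.2 -0.6] g 63.8
turn az -0.0 | shift now [0.2 0.9 8.1] | shift after turn [0.2 0.9 8. ]
```

Lowering until contact.

{"fn": "servo_tool", "kwargs": {"moves": [[[0,0.9,3,0,0,0,36],[0,0,2,0,0,0,36],[0,0,1,0,0,0,36],[0,0,0,0,0,0,36]]]}}

```text
time: 25.82
tool_pos: [0.6135, -0.1623, 0.1099]
tool_rot: [-0.0, 0.705, 0.709, -0.0]
contact_force: [0.0, -0.1, -0.5]
gripper_width: 0.519
grasp_force: 63.8
```

{"fn": "servo_tool", "kwargs": {"moves": [[[0,0,1,0,0,0,36],[0,0,1,0,0,0,36],[0,0,0,0,0,0,36]]]}}

```text
time: 26.2
tool_pos: [0.6139, -0.1624, 0.109]
tool_rot: [0.0, 0.705, 0.709, 0.0]
contact_force: [-2.1, 0.4, 5.3]
gripper_width: 0.52
grasp_force: 64.4
```

{"fn": "servo_tool", "kwargs": {"moves": [[[0,0,0,0,0,0,60],[0,0,0,0,0,0,85],[0,0,0,0,0,0,85],[0,0,0,0,0,0,85],[0,0,-20,0,0,0,85],[0,0,-25,0,0,0,85],[0,0,-25,0,0,0,85],[0,0,-10,0,0,0,85],[0,0,0,0,0,0,85]]]}}

```text
time: 27.32
tool_pos: [0.6142, -0.1625, 0.1897]
tool_rot: [0.001, 0.705, 0.709, 0.001]
contact_force: [0.3, -0.8, -0.0]
gripper_width: 0.993
grasp_force: 0.0
```

```bash
python3 go.py .6246 .1327 .12 -12.7
```

```text
t 27.32 tcp [ 0.6142 -0.1625  0.1897] yaw 90.3 z axis [ 0.002 -0.001 -1.   ] j6 -22 w 84.8 F [ 0.3 -0.8 -0. ] g 0.0
turn az 103.0 | shift now [295.2  11.9  69.4] | shift after turn [ -54.8 -290.3   69.7]
```

{"fn": "servo_tool", "kwargs": {"moves": [[[36.9,1.5,0,0,0,0,85],[36.9,1.5,0,0,0,0,85],[36.9,1.5,0,0,0,0,85],[36.9,1.5,0,0,0,0,85],[36.9,1.5,0,0,0,0,85],[36.9,1.5,0,0,0,0,85],[36.9,1.5,0,0,0,0,85],[36.9,1.5,0,0,0,10.3,85],[0,0,9,0,0,10.3,85],[0,0,9,0,0,10.3,85],[0,0,9,0,0,10.3,85],[0,0,9,0,0,10.3,85]]]}}

```text
time: 28.82
tool_pos: [0.623, 0.1329, 0.1501]
tool_rot: [-0.0, 0.944, 0.33, -0.001]
contact_force: [0.5, -0.1, 0.3]
gripper_width: 0.999
grasp_force: 0.0
```

{"fn": "servo_tool", "kwargs": {"moves": [[[0,0,9,0,0,10.3,85],[0,0,9,0,0,10.3,85],[0,0,9,0,0,10.3,85],[0,0,9,0,0,10.3,85],[0,0,9,0,0,10.3,85],[0,0,9,0,0,0,85],[0,0,0,0,0,0,85]]]}}

```text
time: 29.7
tool_pos: [0.6227, 0.1328, 0.0961]
tool_rot: [0.0, 0.994, -0.109, -0.002]
contact_force: [0.6, -0.7, -0.4]
gripper_width: 0.994
grasp_force: 0.0
```

```bash
python3 go.py .6246 .1327 .021 -12.7
```

```text
t 29.7 tcp [0.6227 0.1328 0.0961] yaw -12.5 z axis [-0.003 -0.    -1.   ] j6 108 w 84.9 F [ 0.6 -0.7 -0.4] g 0.0
turn az 0.2 | shift now [ 2.1 -0.4 75.1] | shift after turn [ 1.9 -0.3 75.1]
```

{"fn": "servo_tool", "kwargs": {"moves": [[[2,0,35,0,0,0,85],[0,0,30,0,0,0,85],[0,0,12,0,0,0,85],[0,0,0,0,0,0,85],[0,0,0,0,0,0,40],[0,0,0,0,0,0,40],[0,0,0,0,0,0,40],[0,0,0,0,0,0,40],[0,0,0,0,0,0,40],[0,0,0,0,0,0,40],[0,0,0,0,0,0,40]]]}}

```text
time: 31.08
tool_pos: [0.6276, 0.1328, 0.0235]
tool_rot: [-0.0, 0.994, -0.11, 0.002]
contact_force: [-0.4, -0.9, 5.7]
gripper_width: 0.549
grasp_force: 61.3
```

{"fn": "servo_tool", "kwargs": {"moves": [[[0,0,-18,0,0,0,40],[0,0,-18,0,0,0,40],[0,0,-18,0,0,-10.3,40],[0,0,-18,0,0,-10.3,40],[0,0,-18,0,0,-10.3,40],[0,0,-18,0,0,-10.3,40],[0,0,-18,0,0,-10.3,40],[0,0,-18,0,0,-10.3,40],[0,0,-18,0,0,-10.3,40],[0,0,-13,0,0,-10.3,40],[0,0,0,0,0,-10.3,40],[0,0,0,0,0,-10.3,40]]]}}

```text
time: 32.58
tool_pos: [0.6259, 0.1325, 0.1977]
tool_rot: [0.001, 0.703, 0.711, 0.001]
contact_force: [0.6, -0.2, -1.0]
gripper_width: 0.548
grasp_force: 61.7
```

```bash
python3 go.py .6142 -.1593 .19 90.4
```

```text
t 32.58 tcp [0.6259 0.1325 0.1977] yaw 90.7 z axis [ 0.002  0.    -1.   ] j6 5 w 46.8 F [ 0.6 -0.2 -1. ] g 61.7
turn az 0.3 | shift now [-291.7  -15.2    7.7] | shift after turn [-291.7  -13.8    7.7]
```

{"fn": "servo_tool", "kwargs": {"moves": [[[-35.8,-1.8,0,0,0,0.3,40],[-35.8,-1.8,0,0,0,0,40],[-35.8,-1.8,0,0,0,0,40],[-35.8,-1.8,0,0,0,0,40],[-35.8,-1.8,0,0,0,0,40],[-35.8,-1.8,0,0,0,0,40],[-35.8,-1.8,0,0,0,0,40],[-35.8,-1.8,0,0,0,0,40],[0,0,20,0,-3.4,0,40],[0,0,20,0,-3.4,0,40],[0,0,10,0,0,0,40],[0,0,0,0,0,0,40]]]}}

```text
time: 34.08
tool_pos: [0.6114, -0.1562, 0.146]
tool_rot: [0.041, 0.706, 0.706, -0.042]
contact_force: [0.7, -0.3, -0.7]
gripper_width: 0.549
grasp_force: 61.8
```

{"fn": "servo_tool", "kwargs": {"moves": [[[0,0,2,0,0,0,40],[0,0,0,0,0,0,40],[0,0,0,0,0,0,40]]]}}

```text
time: 34.45
tool_pos: [0.6121, -0.1567, 0.1449]
tool_rot: [0.042, 0.706, 0.706, -0.042]
contact_force: [-0.5, -0.3, -0.5]
gripper_width: 0.551
grasp_force: 61.8
```

```bash
python3 go.py .6142 -.1535 .133 90.4; python3 -c "
from h import *
b=grab('scene')['image']
cv2.imwrite('pics/p3.png',cv2.resize(b[150:330,290:440],None,fx=3.3,fy=3.3,interpolation=2))"
```

```text
t 34.45 tcp [ 0.6121 -0.1567  0.1449] yaw 90.0 z axis [ 0.001 -0.119 -0.993] j6 -17 w 47.1 F [-0.5 -0.3 -0.5] g 61.8
turn az -0.4 | shift now [ 4.6  2.1 11.4] | shift after turn [ 3.2  2.1 11.9]
```

View pics/p3.png

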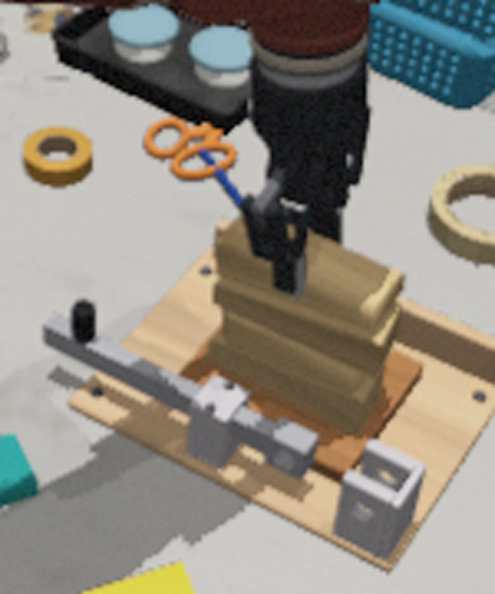

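The picture shows a level three-piece pile, with c held tilted just above it and its thick end to the left. Lowering until contact.

{"fn": "servo_tool", "kwargs": {"moves": [[[3,2,4,0,0,0,40],[1,0,3,0,0,0,40],[0,0,2,0,0,0,40],[0,0,1,0,0,0,40],[0,0,0,0,0,0,40]]]}}

```text
time: 35.12
tool_pos: [0.6137, -0.1538, 0.1337]
tool_rot: [0.042, 0.706, 0.706, -0.042]
contact_force: [0.2, -0.4, -1.2]
gripper_width: 0.552
grasp_force: 61.8
```

{"fn": "servo_tool", "kwargs": {"moves": [[[0,0,1,0,0,0,40],[0,0,0,0,0,0,40],[0,0,0,0,0,0,40]]]}}

```text
time: 35.5
tool_pos: [0.6138, -0.1538, 0.1329]
tool_rot: [0.042, 0.706, 0.706, -0.042]
contact_force: [-1.3, -0.1, -1.0]
gripper_width: 0.549
grasp_force: 61.8
```

{"fn": "servo_tool", "kwargs": {"moves": [[[0,0,0.8,0,0,0,40],[0,0,0.8,0,0,0,40],[0,0,0,0,0,0,40],[0,0,0,0,0,0,40]]]}}

```text
time: 36.0
tool_pos: [0.6139, -0.154, 0.1322]
tool_rot: [0.042, 0.706, 0.706, -0.042]
contact_force: [-3.7, 1.5, 5.7]
gripper_width: 0.549
grasp_force: 62.9
```

{"fn": "servo_tool", "kwargs": {"moves": [[[0,0,0,0,0,0,60],[0,0,0,0,0,0,85],[0,0,0,0,0,0,85],[0,0,0,0,0,0,85],[0,0,-20,0,0,0,85],[0,0,-25,0,3.4,0,85],[0,0,-25,0,3.4,0,85],[0,0,-10,0,0,0,85],[0,0,0,0,0,0,85]]]}}

```text
time: 37.12
tool_pos: [0.6143, -0.1473, 0.2124]
tool_rot: [0.001, 0.707, 0.707, 0.0]
contact_force: [0.9, -0.1, 0.5]
gripper_width: 0.997
grasp_force: 0.0
```

```bash
python3 go.py .5892 .2755 .12 172.8
```

```text
t 37.12 tcp [ 0.6143 -0.1473  0.2124] yaw 90.0 z axis [ 0.002 -0.002 -1.   ] j6 -20 w 85.2 F [ 0.9 -0.1  0.5] g 0.0
turn az -82.8 | shift now [423.  -25.1  91.6] | shift after turn [ 77.9 416.4  92.4]
```

{"fn": "servo_tool", "kwargs": {"moves": [[[42.3,-2.5,0,0,0,0,85],[42.3,-2.5,0,0,0,0,85],[42.3,-2.5,0,0,0,0,85],[42.3,-2.5,0,0,0,0,85],[42.3,-2.5,0,0,0,0,85],[42.3,-2.5,0,0,0,0,85],[42.3,-2.5,0,0,0,0,85],[42.3,-2.5,0,0,0,0,85],[42.3,-2.5,0,0,0,0,85],[42.3,-2.5,0,0,0,-10.3,85],[0,0,15,0,0,-10.3,85],[0,0,15,0,0,-10.3,85]]]}}

```text
time: 38.62
tool_pos: [0.5874, 0.2767, 0.1789]
tool_rot: [-0.0, 0.49, 0.872, -0.001]
contact_force: [0.3, 0.3, -0.2]
gripper_width: 0.992
grasp_force: 0.0
```

{"fn": "servo_tool", "kwargs": {"moves": [[[0,0,15,0,0,-10.3,85],[0,0,15,0,0,-10.3,85],[0,0,15,0,0,-10.3,85],[0,0,15,0,0,-10.3,85],[0,0,15,0,0,-10.5,85],[0,0,10,0,0,0,85],[0,0,0,0,0,0,85]]]}}

```text
time: 39.5
tool_pos: [0.5873, 0.2756, 0.094]
tool_rot: [-0.001, 0.065, 0.998, -0.001]
contact_force: [0.4, -0.1, -0.5]
gripper_width: 0.999
grasp_force: 0.0
```

```bash
python3 go.py .5892 .2755 .020 172.8
```

```text
t 39.5 tcp [0.5873 0.2756 0.094 ] yaw 172.5 z axis [-0.003 -0.001 -1.   ] j6 -64 w 85.3 F [ 0.4 -0.1 -0.5] g 0.0
turn az -0.3 | shift now [-2.1  0.3 74. ] | shift after turn [-1.9  0.1 74. ]
```

{"fn": "servo_tool", "kwargs": {"moves": [[[0,0,35,0,0,0,85],[0,0,30,0,0,0,85],[0,0,9,0,0,0,85],[0,0,0,0,0,0,85],[0,0,0,0,0,0,38],[0,0,0,0,0,0,38],[0,0,0,0,0,0,38],[0,0,0,0,0,0,38],[0,0,0,0,0,0,38],[0,0,0,0,0,0,38],[0,0,0,0,0,0,38]]]}}

```text
time: 40.88
tool_pos: [0.59, 0.2763, 0.0239]
tool_rot: [0.001, 0.064, 0.998, 0.001]
contact_force: [0.3, 1.0, 6.6]
gripper_width: 0.547
grasp_force: 65.3
```

{"fn": "servo_tool", "kwargs": {"moves": [[[0,0,-22,0,0,0,38],[0,0,-22,0,0,0,38],[0,0,-22,0,0,10.3,38],[0,0,-22,0,0,10.3,38],[0,0,-22,0,0,10.3,38],[0,0,-22,0,0,10.3,38],[0,0,-22,0,0,10.3,38],[0,0,-22,0,0,10.3,38],[0,0,-20,0,0,10.3,38],[0,0,0,0,0,10.3,38],[0,0,0,0,0,0,38]]]}}

```text
time: 42.25
tool_pos: [0.5887, 0.2758, 0.2195]
tool_rot: [0.0, 0.705, 0.709, 0.001]
contact_force: [-0.2, 0.1, -1.6]
gripper_width: 0.549
grasp_force: 64.5
```

```bash
python3 go.py .6142 -.1600 .21 90.4
```

```text
t 42.25 tcp [0.5887 0.2758 0.2195] yaw 90.3 z axis [ 0.002  0.001 -1.   ] j6 18 w 46.9 F [-0.2  0.1 -1.6] g 64.5
turn az -0.1 | shift now [-436.    22.9    9.3] | shift after turn [-436.    22.5    9.5]
```

{"fn": "servo_tool", "kwargs": {"moves": [[[-43.6,2.3,0,0,0,0,38],[-43.6,2.3,0,0,0,0,38],[-43.6,2.3,0,0,0,0,38],[-43.6,2.3,0,0,0,0,38],[-43.6,2.3,0,0,0,0,38],[-43.6,2.3,0,0,0,0,38],[-43.6,2.3,0,0,0,0,38],[-43.6,2.3,0,0,0,0,38],[-43.6,2.3,0,0,0,0,38],[-43.6,2.3,0,0,0,0,38],[0,0,15,0,0,0,38],[0,0,15,0,0,0,38]]]}}

```text
time: 43.75
tool_pos: [0.6129, -0.1597, 0.1868]
tool_rot: [-0.001, 0.705, 0.709, 0.0]
contact_force: [0.5, 0.6, -0.9]
gripper_width: 0.548
grasp_force: 64.5
```

{"fn": "servo_tool", "kwargs": {"moves": [[[0,0,12,0,0,0,38],[0,0,9,0,0,0,38],[0,0,3,0,0,0,38],[0,0,0,0,0,0,38],[0,0,0,0,0,0,38]]]}}

```text
time: 44.38
tool_pos: [0.6137, -0.1602, 0.1646]
tool_rot: [0.001, 0.706, 0.709, 0.0]
contact_force: [0.1, 0.5, -0.5]
gripper_width: 0.539
grasp_force: 64.5
```

```bash
python3 go.py .6142 -.1600 .160 90.4
```

```text
t 44.38 tcp [ 0.6137 -0.1602  0.1646] yaw 90.2 z axis [ 0.001 -0.    -1.   ] j6 -22 w 46.0 F [ 0.1  0.5 -0.5] g 64.5
turn az -0.2 | shift now [0.2 0.5 4.6] | shift after turn [0.2 0.5 4.6]
```

{"fn": "servo_tool", "kwargs": {"moves": [[[0,0,1.5,0,0,0,38],[0,0,1,0,0,0,38],[0,0,0,0,0,0,38],[0,0,0,0,0,0,38]]]}}

```text
time: 44.88
tool_pos: [0.6133, -0.1601, 0.1613]
tool_rot: [-0.0, 0.706, 0.708, 0.0]
contact_force: [-0.1, 0.4, -1.3]
gripper_width: 0.547
grasp_force: 64.5
```

{"fn": "servo_tool", "kwargs": {"moves": [[[0,0,1,0,0,0,38],[0,0,0.6,0,0,0,38],[0,0,0,0,0,0,38],[0,0,0,0,0,0,38]]]}}

```text
time: 45.38
tool_pos: [0.6135, -0.1602, 0.1604]
tool_rot: [0.0, 0.706, 0.708, 0.0]
contact_force: [-1.3, 0.2, 4.1]
gripper_width: 0.543
grasp_force: 64.9
```

{"fn": "servo_tool", "kwargs": {"moves": [[[0,0,0,0,0,0,60],[0,0,0,0,0,0,85],[0,0,0,0,0,0,85],[0,0,0,0,0,0,85],[0,0,-15,0,0,0,85],[0,0,-25,0,0,0,85],[0,0,-25,0,0,0,85],[0,0,-10,0,0,0,85],[45,-21,0,0,0,0,85],[45,-21,0,0,0,0,85],[45,-21,0,0,0,0,30],[45,-21,0,0,0,0,0]]]}}

```text
time: 46.88
tool_pos: [0.5276, 0.0208, 0.2346]
tool_rot: [-0.0, 0.706, 0.708, 0.0]
contact_force: [0.3, 0.3, 0.5]
gripper_width: 0.598
grasp_force: 0.0
```

```bash
python3 go.py .5286 .025 .080 90.4; python3 -c "
from h import *
a=grab('top')['image'];b=grab('scene')['image']
A=cv2.resize(a[165:275,295:425],None,fx=3,fy=3,interpolation=2);B=cv2.resize(b[160:320,290:440],None,fx=2.6,fy=2.6,interpolation=2)
h=max(A.shape[0],B.shape[0]);o=np.zeros((h,A.shape[1]+B.shape[1],3),np.uint8);o[:A.shape[0],:A.shape[1]]=A;o[:B.shape[0],A.shape[1]:]=B
cv2.imwrite('pics/p4.png',o)"
```

```text
t 46.88 tcp [0.5276 0.0208 0.2346] yaw 90.2 z axis [-0.  0. -1.] j6 -6 w 51.0 F [0.3 0.3 0.5] g 0.0
turn az -0.2 | shift now [  4.1   1.  154.6] | shift after turn [  4.2   1.  154.6]
```

View pics/p4.png

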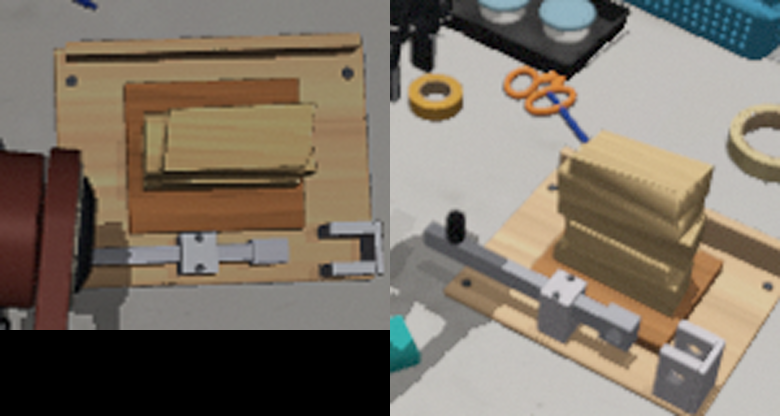

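All five are stacked. The top piece's centre is at about (238,140) in the crop, with pixel (374.3,211.7) at about z 0.167. I'll check that centre while going down beside the knob.

{"fn": "servo_tool", "kwargs": {"moves": [[[4,1,35,0,0,0,0],[0,0,35,0,0,0,0],[0,0,35,0,0,0,0],[0,0,35,0,0,0,0],[0,0,14,0,0,0,0],[0,0,0,0,0,0,0],[-15,0,0,0,0,0,0],[0,0,0,0,0,0,0]]]}}

```text
time: 47.98
tool_pos: [0.531, 0.0072, 0.0826]
tool_rot: [0.001, 0.706, 0.708, 0.001]
contact_force: [-0.4, -0.1, -0.1]
gripper_width: -0.003
grasp_force: 0.0
```

```bash
python3 go.py .5286 -.005 .080 90.4; python3 -c "
from h import *
f=grab('top');print(plane(f,[(374.3,211.7)],.167))"
```

```text
t 47.98 tcp [0.531  0.0072 0.0826] yaw 90.1 z axis [ 0.003 -0.001 -1.   ] j6 -7 w -0.2 F [-0.4 -0.1 -0.1] g 0.0
turn az -0.3 | shift now [-12.2  -2.4   2.6] | shift after turn [-12.2  -2.5   2.6]
[[ 0.6083553  -0.16133725  0.167     ]]
```

{"fn": "servo_tool", "kwargs": {"moves": [[[-8,-2,1,0,0,0,0],[-8,0,0,0,0,0,0],[-8,0,0,0,0,0,0],[-8,0,0,0,0,0,0],[-8,0,0,0,0,0,0],[-8,0,0,0,0,0,0],[-8,0,0,0,0,0,0],[-8,0,0,0,0,0,0]]]}}

```text
time: 49.02
tool_pos: [0.5281, -0.056, 0.0798]
tool_rot: [0.0, 0.706, 0.708, 0.0]
contact_force: [0.2, 2.6, 1.2]
gripper_width: 0.002
grasp_force: 1.1
```

{"fn": "servo_tool", "kwargs": {"moves": [[[-5,0,0,0,0,0,0],[-5,0,0,0,0,0,0],[-5,0,0,0,0,0,0],[0,0,0,0,0,0,0]]]}}

```text
time: 49.52
tool_pos: [0.5281, -0.07, 0.0798]
tool_rot: [-0.001, 0.706, 0.708, 0.001]
contact_force: [0.7, 4.4, 2.5]
gripper_width: 0.003
grasp_force: 2.4
```

{"fn": "servo_tool", "kwargs": {"moves": [[[-4,0,0,0,0,0,0],[-4,0,0,0,0,0,0],[-3,0,0,0,0,0,0],[0,0,0,0,0,0,0]]]}}

```text
time: 50.02
tool_pos: [0.5281, -0.0708, 0.08]
tool_rot: [-0.009, 0.706, 0.708, 0.008]
contact_force: [1.1, 41.5, 9.8]
gripper_width: -0.001
grasp_force: 20.7
```

{"fn": "servo_tool", "kwargs": {"moves": [[[-2,0,0,0,0,0,0],[-2,0,0,0,0,0,0],[-2,0,0,0,0,0,0],[0,0,0,0,0,0,0]]]}}

```text
time: 50.52
tool_pos: [0.528, -0.0712, 0.0801]
tool_rot: [-0.013, 0.706, 0.708, 0.012]
contact_force: [0.8, 61.4, 15.2]
gripper_width: 0.003
grasp_force: 30.5
```

{"fn": "servo_tool", "kwargs": {"moves": [[[18,0,0,0,0,0,0],[10,0,0,0,0,0,0],[20,0,-40,0,0,0,0],[20,0,-40,0,0,0,40],[0,0,-40,0,0,0,85],[0,0,0,0,0,0,85]]]}}

```text
time: 51.28
tool_pos: [0.53, -0.0208, 0.2041]
tool_rot: [0.004, 0.706, 0.708, 0.002]
contact_force: [-0.5, -0.2, 0.1]
gripper_width: 0.638
grasp_force: 0.0
```

```bash
python3 -c "
from h import *
a=grab('top','t5.png')['image'];b=grab('scene','s5.png')['image']
A=cv2.resize(a[195:275,385:485],None,fx=4,fy=4,interpolation=2);B=cv2.resize(b[255:355,380:510],None,fx=3,fy=3,interpolation=2)
h=max(A.shape[0],B.shape[0]);o=np.zeros((h,A.shape[1]+B.shape[1],3),np.uint8);o[:A.shape[0],:A.shape[1]]=A;o[:B.shape[0],A.shape[1]:]=B
cv2.imwrite('pics/p5.png',o);print(o.shape)"
```

```text
(320, 790, 3)
```

View pics/p5.png

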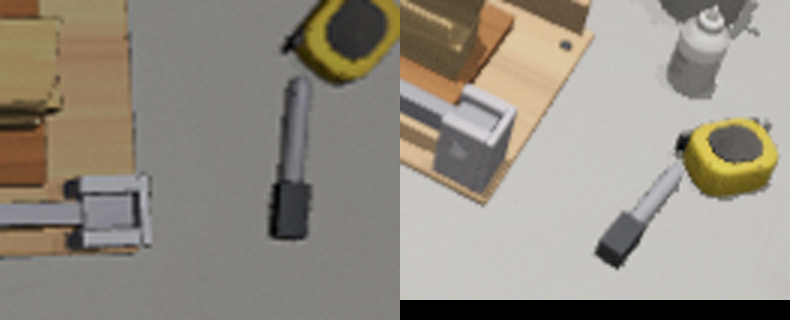

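The lug now stands in the fork. The pin is at crop (290,210), untouched, with its tip at (297,78). One enlarged look at the fork to place its hole.

```bash
python3 -c "
from h import *
a=cv2.imread('pics/t5.png');b=cv2.imread('pics/s5.png')
A=cv2.resize(a[232:264,398:428],None,fx=13,fy=13,interpolation=2);B=cv2.resize(b[278:328,385:425],None,fx=10,fy=10,interpolation=2)
h=max(A.shape[0],B.shape[0]);o=np.zeros((h,A.shape[1]+B.shape[1],3),np.uint8);o[:A.shape[0],:A.shape[1]]=A;o[:B.shape[0],A.shape[1]:]=B
o=np.clip(o.astype(int)*1.5,0,255).astype(np.uint8)
cv2.imwrite('pics/p6.png',o);print(o.shape)"
```

```text
(500, 790, 3)
```

View pics/p6.png

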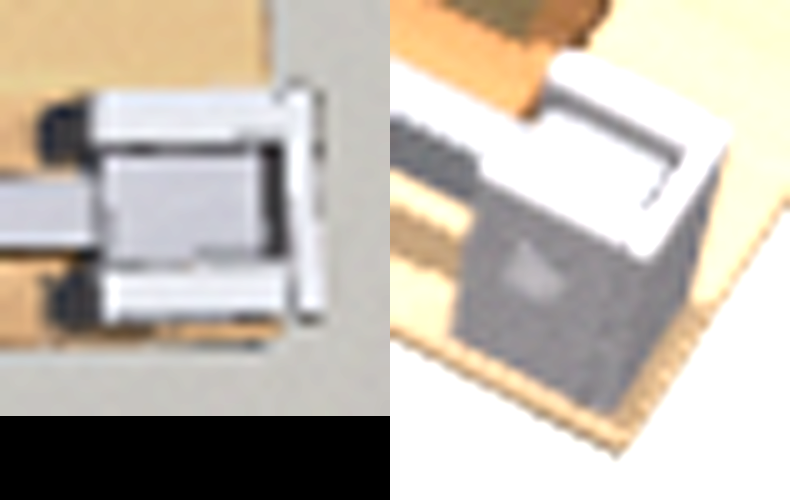

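The crop shows the fork from above: cheeks spanning columns 97–288, the front edge at row 318, and the web to the right with the lug between. In the scene view the hole is at about (399,305).

```bash
python3 - <<'E'
from h import *
ft=grab('top');fs=grab('scene')
tp=lambda p:(np.array(p,float)+.5)/13-.5+[398,232]
sp=lambda p:(np.array(p,float)-[390,0]+.5)/10-.5+[385,278]
print('tri TL,TR',tri(ft,tp([(103,318),(322,318)]),fs,sp([(483,180),(655,258)])).round(4))
print('front cheek L/R z.068',plane(ft,tp([(103,318),(290,318)]),.068).round(4))
print('back cheek L/R, back edge',plane(ft,tp([(90,90),(287,90)]),.068).round(4))
e,d=ray(fs,sp([(530,270)]))
for x in(.505,.508,.511): print('hole',(e+d*((x-e[0])/d[:,0])[:,None]).round(4))
# pin
c=lambda p:(np.array(p,float)+.5)/4-.5+[385,195]
c2=lambda p:(np.array(p,float)-[400,0]+.5)/3-.5+[380,255]
h=plane(ft,c([(272,182),(311,182),(307,239),(269,237)]),.02);print('head',h.round(4),h.mean(0).round(4))
print('tip',plane(ft,c([(297,78),(293,182)]),.012).round(4))
print('tri head corners',tri(ft,c([(272,182),(311,182),(307,239),(269,237)]),fs,c2([(627,211),(645,224),(618,250),(598,238)])).round(4))
# systematic: plinth corner reprojection of known-plane points
t=np.array([(166,112),(398,104),(406,304)])/4+[295,165]
print('bias px',(proj(fs,plane(ft,t,.022))-(np.array([(262,82),(441,162),(350,282)])/3.6+[295,215])).round(1))
E
```

```text
tri TL,TR [[ 0.5113 -0.2481  0.0678  0.0036]
 [ 0.5107 -0.289   0.0709  0.005 ]]
front cheek L/R z.068 [[ 0.5104 -0.2465  0.068 ]
 [ 0.5096 -0.2815  0.068 ]]
back cheek L/R, back edge [[ 0.5533 -0.2457  0.068 ]
 [ 0.5525 -0.2827  0.068 ]]
hole [[ 0.505  -0.2666  0.0564]]
hole [[ 0.508  -0.2657  0.0525]]
hole [[ 0.511  -0.2647  0.0486]]
head [[ 0.5497 -0.3773  0.02  ]
 [ 0.5492 -0.402   0.02  ]
 [ 0.5129 -0.3976  0.02  ]
 [ 0.5147 -0.3737  0.02  ]] [ 0.5316 -0.3876  0.02  ]
tip [[ 0.6171 -0.3989  0.012 ]
 [ 0.5499 -0.393   0.012 ]]
tri head corners [[ 0.5523 -0.3827  0.0178  0.0104]
 [ 0.5494 -0.4021  0.0213  0.0013]
 [ 0.5128 -0.3955  0.0275  0.0006]
 [ 0.5163 -0.3764  0.0217  0.007 ]]
bias px [[-2.6 -0.6]
 [-0.1  0.8]
 [ 1.   1.1]]
```

{"fn": "servo_tool", "kwargs": {"moves": [[[-36.9,0,0,0,0,0,85],[-36.9,0,0,0,0,0,85],[-36.9,0,0,0,0,0,85],[-36.9,0,0,0,0,0,85],[-36.9,0,0,0,0,0,85],[-36.9,0,0,0,0,0,85],[-36.9,0,0,0,0,0,85],[-36.9,0,0,0,0,0,85],[-36.9,0,0,0,0,0,85],[-36.9,0,0,0,0,10.6,85],[0,0,10,0,0,10.6,85],[0,0,10,0,0,10.6,85]]]}}

```text
time: 52.98
tool_pos: [0.528, -0.3889, 0.1771]
tool_rot: [-0.002, 0.875, 0.485, -0.001]
contact_force: [-0.7, 0.5, 0.4]
gripper_width: 0.995
grasp_force: 0.0
```

{"fn": "servo_tool", "kwargs": {"moves": [[[0,0,10,0,0,10.6,85],[0,0,10,0,0,10.6,85],[0,0,10,0,0,10.6,85],[0,0,10,0,0,10.6,85],[0,0,10,0,0,10.6,85],[0,0,10,0,0,10.6,85],[0,0,10,0,0,0,60],[0,0,10,0,0,0,60]]]}}

```text
time: 53.98
tool_pos: [0.5286, -0.3882, 0.098]
tool_rot: [-0.001, 0.999, -0.044, -0.001]
contact_force: [-0.1, -0.3, 0.7]
gripper_width: 0.7
grasp_force: 0.0
```

```bash
python3 go.py .5315 -.3897 .017 -5.5; python3 - <<'E'
from h import *
# pin still where it was? compare with earlier scene picture around the pin
b=grab('scene')['image'];o=cv2.imread('pics/s5.png')
for n,i in(('now',b),('old',o)):
    g=cv2.cvtColor(i[310:350,440:475],cv2.COLOR_BGR2GRAY);ys,xs=np.nonzero(g<75);print(n,len(xs),xs.mean()+440,ys.mean()+310)
cv2.imwrite('pics/p7.png',np.hstack([cv2.resize(b[260:360,400:520],None,fx=3.2,fy=3.2,interpolation=2)]))
E
```

```text
t 53.98 tcp [ 0.5286 -0.3882  0.098 ] yaw -5.0 z axis [-0.001  0.001 -1.   ] j6 52 w 59.8 F [-0.1 -0.3  0.7] g 0.0
turn az 0.5 | shift now [ 3.2  1.3 81. ] | shift after turn [ 3.1  1.2 81. ]
now 173 453.5549132947977 334.08092485549133
old 58 451.5 338.63793103448273
```

View pics/p7.png

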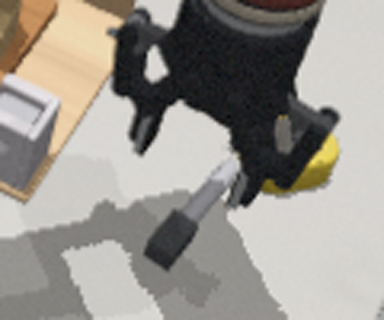

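The pin head is at about (453.8,334), where it was before, between the fingers. Going down and gripping.

{"fn": "servo_tool", "kwargs": {"moves": [[[3,1,30,0,0,0.5,60],[0,0,30,0,0,0,60],[0,0,18,0,0,0,60],[0,0,4,0,0,0,60],[0,0,0,0,0,0,60],[0,0,0,0,0,0,10],[0,0,0,0,0,0,10],[0,0,0,0,0,0,10],[0,0,0,0,0,0,10],[0,0,0,0,0,0,10],[0,0,0,0,0,0,10],[0,0,0,0,0,0,10]]]}}

```text
time: 55.52
tool_pos: [0.5328, -0.3904, 0.0191]
tool_rot: [0.001, 0.999, -0.049, 0.001]
contact_force: [-0.6, -0.1, 6.4]
gripper_width: 0.214
grasp_force: 61.3
```

{"fn": "servo_tool", "kwargs": {"moves": [[[0,0,-15,0,0,0,10],[0,0,-25,0,0,0,10],[0,0,-25,0,0,-6,10],[-30,0,-10,0,0,0,10],[-30,0,0,0,0,0,10],[-30,0,0,0,0,0,10],[-30,0,0,0,0,0,10],[0,-32,0,0,0,0,10],[0,-32,0,0,0,0,10],[0,-32,0,0,0,0,10],[0,-32,0,0,0,0,10],[0,0,0,0,0,0,10]]]}}

```text
time: 57.02
tool_pos: [0.4108, -0.2604, 0.0923]
tool_rot: [-0.0, 1.0, 0.004, -0.0]
contact_force: [0.7, 0.0, -1.8]
gripper_width: 0.216
grasp_force: 60.5
```

```bash
python3 go.py .408 -.264 .054 0.4; python3 - <<'E'
from h import *
a=grab('top','t8.png')['image'];b=grab('scene','s8.png')['image']
A=cv2.resize(a[235:315,370:440],None,fx=5,fy=5,interpolation=2);B=cv2.resize(b[270:370,350:440],None,fx=4,fy=4,interpolation=2)
o=np.zeros((400,710,3),np.uint8);o[:,:350]=A;o[:,350:]=B
cv2.imwrite('pics/p8.png',np.clip(o*1.4,0,255).astype(np.uint8))
E
```

```text
t 57.02 tcp [ 0.4108 -0.2604  0.0923] yaw 0.5 z axis [-0.001  0.001 -1.   ] j6 48 w 18.4 F [ 0.7  0.  -1.8] g 60.5
turn az 0.1 | shift now [-2.8  3.6 38.3] | shift after turn [-2.8  3.6 38.3]
```

View pics/p8.png

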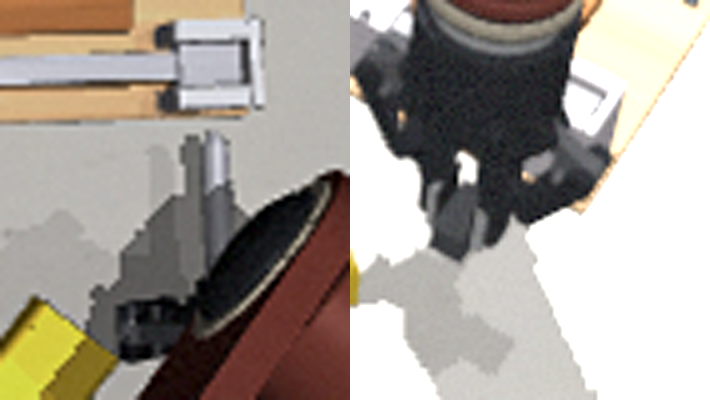

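The top view shows the held shank pointing at the fork, with its tip at crop (215,132) and body at (216,240).

```bash
python3 - <<'E'
from h import *
f=grab('top');c=lambda p:(np.array(p,float)+.5)/5-.5+[370,235]
print(plane(f,c([(215,132),(216,240)]),.083).round(4), plane(f,c([(180,106),(252,104)]),.068).round(4))
i=cv2.imread('pics/t8.png');print(i[264,405:420].mean(1).round(),i[272,405:420].mean(1).round(),i[279,405:420].mean(1).round())
E
```

```text
[[ 0.4975 -0.2602  0.083 ]
 [ 0.4459 -0.2586  0.083 ]] [[ 0.5108 -0.2468  0.068 ]
 [ 0.5111 -0.2819  0.068 ]]
[128.  69.  75.  77.  74.  61.  96. 123. 158. 124. 112. 133. 132. 131.
 130.] [134. 133.  74.  76.  77.  59.  91. 113.  71.  69.  55. 112. 135. 130.
 130.] [77. 77. 76. 77. 77. 63. 52. 63. 74. 77. 66. 65. 78. 79. 37.]
```

{"fn": "servo_tool", "kwargs": {"moves": [[[-2,3.8,10,0,0,0,10],[0,0,15,0,0,0,10],[0,0,10,0,0,0,10],[0,0,3,0,0,0,10],[0,0,0,0,0,0,10],[0,0,0,0,0,0,10]]]}}

```text
time: 57.92
tool_pos: [0.4098, -0.2665, 0.0552]
tool_rot: [0.0, 1.0, 0.003, 0.0]
contact_force: [0.4, -0.2, -0.6]
gripper_width: 0.214
grasp_force: 60.5
```

```bash
python3 go.py .4245 -.2643 .054 0.4
```

```text
t 57.92 tcp [ 0.4098 -0.2665  0.0552] yaw 0.3 z axis [ 0.001 -0.001 -1.   ] j6 48 w 18.3 F [ 0.4 -0.2 -0.6] g 60.5
turn az -0.1 | shift now [14.8 -2.1  1.2] | shift after turn [14.8 -2.   1.2]
```

{"fn": "servo_tool", "kwargs": {"moves": [[[5,-2,1,0,0,0,10],[5,0,0,0,0,0,10],[5,0,0,0,0,0,10],[4,0,0,0,0,0,10],[4,0,0,0,0,0,10],[0,0,0,0,0,0,10],[0,0,0,0,0,0,10]]]}}

```text
time: 58.8
tool_pos: [0.4323, -0.2641, 0.0537]
tool_rot: [-0.0, 1.0, 0.003, -0.0]
contact_force: [0.1, 0.2, -1.0]
gripper_width: 0.214
grasp_force: 60.5
```

```bash
python3 go.py .4933 -.2643 .054 0.4
```

```text
t 58.8 tcp [ 0.4323 -0.2641  0.0537] yaw 0.3 z axis [-0.  0. -1.] j6 50 w 18.2 F [ 0.1  0.2 -1. ] g 60.5
turn az -0.1 | shift now [61.   0.6 -0.3] | shift after turn [61.   0.7 -0.3]
```

{"fn": "servo_tool", "kwargs": {"moves": [[[4,0,0,0,0,0,10],[4,0,0,0,0,0,10],[4,0,0,0,0,0,10],[4,0,0,0,0,0,10],[0,0,0,0,0,0,10]]]}}

```text
time: 59.42
tool_pos: [0.4487, -0.264, 0.0538]
tool_rot: [0.0, 1.0, 0.003, 0.0]
contact_force: [0.5, 0.5, -1.7]
gripper_width: 0.215
grasp_force: 60.5
```

{"fn": "servo_tool", "kwargs": {"moves": [[[4,0,0,0,0,0,10],[4,0,0,0,0,0,10],[4,0,0,0,0,0,10],[0,0,0,0,0,0,10]]]}}

```text
time: 59.92
tool_pos: [0.4607, -0.264, 0.0538]
tool_rot: [0.0, 1.0, 0.003, 0.0]
contact_force: [-0.6, 0.3, -1.0]
gripper_width: 0.218
grasp_force: 60.5
```

{"fn": "servo_tool", "kwargs": {"moves": [[[4,0,0,0,0,0,10],[4,0,0,0,0,0,10],[4,0,0,0,0,0,10],[4,0,0,0,0,0,10],[4,0,0,0,0,0,10],[4,0,0,0,0,0,10],[0,0,0,0,0,0,10]]]}}

```text
time: 60.8
tool_pos: [0.4847, -0.2638, 0.0538]
tool_rot: [0.0, 1.0, 0.003, 0.0]
contact_force: [-0.4, -0.7, -1.4]
gripper_width: 0.214
grasp_force: 60.5
```

{"fn": "servo_tool", "kwargs": {"moves": [[[3,0,0,0,0,0,10],[3,0,0,0,0,0,10],[0,0,0,0,0,0,10]]]}}

```text
time: 61.18
tool_pos: [0.4906, -0.2638, 0.0538]
tool_rot: [0.0, 1.0, 0.003, 0.0]
contact_force: [-1.1, 0.1, -1.5]
gripper_width: 0.215
grasp_force: 60.5
```

{"fn": "servo_tool", "kwargs": {"moves": [[[1.5,0,0,0,0,0,10],[1.5,0,0,0,0,0,10],[0,0,0,0,0,0,10]]]}}

```text
time: 61.55
tool_pos: [0.4931, -0.2637, 0.0537]
tool_rot: [-0.0, 1.0, 0.003, -0.0]
contact_force: [-1.9, -0.6, 0.3]
gripper_width: 0.215
grasp_force: 60.7
```

{"fn": "servo_tool", "kwargs": {"moves": [[[1,0,0,0,0,0,10],[1,0,0,0,0,0,10],[0,0,0,0,0,0,10]]]}}

```text
time: 61.92
tool_pos: [0.4932, -0.2637, 0.0533]
tool_rot: [-0.0, 1.0, 0.003, -0.003]
contact_force: [-9.5, -0.2, 4.0]
gripper_width: 0.219
grasp_force: 61.1
```

Seated: contact at the predicted x = 0.493. Releasing and retreating.

{"fn": "servo_tool", "kwargs": {"moves": [[[-1,0,0,0,0,0,10],[0,0,0,0,0,0,30],[0,0,0,0,0,0,60],[0,0,0,0,0,0,60],[-2,0,-15,0,0,0,60],[0,0,-25,0,0,0,60],[0,0,-30,0,0,0,60],[-40,0,-30,0,0,0,60],[-40,-40,-20,0,0,0,60],[0,-50,0,0,0,0,60],[0,-50,0,0,0,0,60],[0,-50,0,0,0,0,60]]]}}

```text
time: 63.42
tool_pos: [0.4113, -0.073, 0.1753]
tool_rot: [0.0, 1.0, 0.002, 0.001]
contact_force: [0.3, 0.7, 0.3]
gripper_width: 0.702
grasp_force: 0.0
```

{"fn": "servo_tool", "kwargs": {"moves": [[[0,-50,0,0,0,0,60],[0,-50,0,0,0,0,60],[0,-50,0,0,0,0,60],[0,0,0,0,0,0,60],[0,0,0,0,0,0,60]]]}}

```text
time: 64.05
tool_pos: [0.4107, 0.0756, 0.1745]
tool_rot: [0.0, 1.0, 0.003, 0.001]
contact_force: [0.3, 0.3, 0.2]
gripper_width: 0.703
grasp_force: 0.0
```

```bash
python3 - <<'E'
from h import *
f=grab('top','t9.png');i=f['image'];fs=grab('scene','s9.png')
def blob(sl,thr=62):
    g=i.max(2)[sl[0]:sl[1],sl[2]:sl[3]];n,l,st,c=cv2.connectedComponentsWithStats((g<thr).astype(np.uint8));
    for k in range(1,n):
        if st[k,4]>20: print(st[k]+[sl[2],sl[0],0,0,0],c[k].round(1)+[sl[2],sl[0]],plane(f,[c[k]+[sl[2],sl[0]]],.055).round(4))
blob((240,290,390,440))
print('expected head px (corners at z.055)',proj(f,[(.51,-.254,.055),(.51,-.274,.055),(.474,-.274,.055),(.474,-.254,.055)]).round(1))
for r in (258,262,266,270,274): print(r,i[r,402:426].max(1))
# top offcut
m=cv2.inRange(cv2.cvtColor(i,cv2.COLOR_BGR2HSV),(15,60,90),(32,200,255));m[:190]=0;m[235:]=0;m[:,:345]=0;m[:,:][:,402:]=0
cs=max(cv2.findContours(m,0,1)[0],key=cv2.contourArea);b=cv2.minAreaRect(cs);print('pile',b,plane(f,[b[0]],.16).round(4))
s=manip.state();print(s['time'],s['tool_pos'].round(3),s['contact_force'].round(1))
E
```

```text
[402 251  14  21 174] [409.4 263. ] [[ 0.4934 -0.258   0.055 ]]
expected head px (corners at z.055) [[407.5 256.3]
 [415.6 256.1]
 [416.2 270.7]
 [408.1 270.9]]
258 [ 97 111 110  57  21  15  27  58  59  57  51  52  48  51  82  76 107 132
 131 129 130 129 129 130]
262 [117 120 119  60  38  13  21  57  56  53  54  53  53  50  81 133 130 128
 128 131 131 130 130 128]
266 [117 120 119  58  51  14  24  56  53  52  52  53  51  50  83 135 130 129
 129 129 130 128 130 129]
270 [120 119 115  67  53  19  15  50  53  52  50  47  51  49  67 133 131 130
 129 129 129 128 129 129]
274 [130 131 131 128 131 131 133 132 129 129 130 129 130 130 130 129 129 130
 131 130 129 130 130 130]
pile ((373.0, 212.0), (44.0, 56.0), 90.0) [[ 0.6086 -0.1593  0.16  ]]
64.15 [0.411 0.075 0.174] [0.  0.7 0.6]
```

The head fills the expected pixels: columns 409–416, rear edge at row ~271 against a predicted 270.8. The pin is seated, the pile is centred and the arm is clear, so I'm handing in.

```bash
python3 -c "
from plant import manip
print(manip.job_done())"
```

```text
the job is handed in; nothing more can be done
None
```

I've handed in the job: all five offcuts are stacked on the plinth, the keeper bar is fully home and the pin's head is seated against the fork. The last camera check agreed, but the judge returned no verdict.

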